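# Put the sanding drums back on their rail by size

### The arm

A 6-joint arm with a two-finger parallel gripper is mounted at the origin on a cart in front of the work surface, level with it; the furniture and walls round the work are solid. World frame = base frame: x ahead of the robot, y to its left, z up, the work surface at z = 0. Lengths are in m, angles in rad, forces in N, time in s.
With the tool pointing down it reaches from about 0.375 to 0.975 m from the base axis. Payload 3.8 kg.
Tool frame: the origin (TCP) lies on the centre line of the jaws, within the pads' length; the fingertips stand 17 mm ahead of it and the grasp point (between the pads) lies 2 mm behind it (bot.tip_extent is the distance from the TCP to the fingertips, in m); z points along the fingers, y is the line along which they close (so a half turn about z gives the same grasp; the last joint's range is limited). The gripper opens to 85 mm and grips with 20 to 120 N. Pads are 22 mm wide; open, the fingers measure 114 mm over their backs; the gripper's body (76 mm by 85 mm) begins 54 mm behind the grasp point. The pads swing forward as they close: fully open they stand 13 mm farther back than shut.
Start: joints at [-1.375, 0.264, 1.604, -0, 1.274, -0.037], TCP at [0.156, -0.657, 0.248] pointing down, gripper open.
Joint ranges: [-2.63, 2.63], [-0.94, 2.18], [0.31, 2.57], [-1.31, 4.45], [0, 2.66], [-2.55, 2.55]. Speed limits (rad/s): [2.57, 2.57, 3.14, 3.14, 3.14, 3.14].

### API

Orientations are given as a rotation vector (axis times angle).
In Python, from workcell import readout, read_camera, finish_job, bot gives the robot as it stands.
- The arm moves only by the tool jog_arm, never from a script. Its argument "deltas" is one flat list of numbers, 7 for each row, row after row: the shift along the tool's x, y, z in m, then the turn, a rotation vector about the tool's x, y, z in degrees, then the gripper command: -1 is shut, 1 is fully open, values between are in proportion. A call has 1 to 8 rows; each row is the pose to reach, as a shift and turn from the pose commanded when the call began, along the tool's axes at that moment; what a row does not reach only later rows make up. A row lasts 1/10 s, in which the tool goes at most 50 mm and 8.59 degrees, less where a joint would pass 70% of its speed; a pose out of reach is approached as far as the arm can. A call with a gripper value outside its range is refused whole. The fingers move at their own pace and stop on an object; "squeeze" is the grip in N (left out, the last holds). Time passes only in rows, so rows that repeat a pose let the fingers close. It gives the time, the measured TCP pose, the force, the opening and the grip force at its end, in the units of the state.
- readout.read_state(): the state, without advancing time (a new reading comes with each control period).
- read_camera(name): name is "scene" or "top"; returns a dict with "color" (400x640x3 uint8, blue, green, red), "fx", "fy", "cx", "cy" (pixels), "origin" and "attitude" of the camera in the world. Camera axes: x right, y down, z forward; pixel columns grow to the right and rows downward; lengths in m; the calibration is good to about 2 mm. A picture is of the moment at which its call begins. There is no depth.
- finish_job(): hands the job in; it is judged then, once.
The state is a dict: "time": time; "q": joint angles; "joint_vel": joint speeds; "joint_torque": joint torques, N m; "tool_pos": TCP position; "tcp_rot": TCP orientation; "wrist_force": force on the tool from outside, world axes, zero at the start; "torque": the same for the moment, N m; "width": opening from 0.0 (shut) to 1.0 (fully open); "grip_force": force on a finger pad.
Only numpy, scipy, OpenCV 4.12 (cv2) and the standard library are available. Lean on these libraries where they do the work, as an engineer would, in place of code of your own. Each camera call takes 0.05 s, during which the arm holds its last target. There are 200 camera calls.

### The job

Put the four sanding drums away on the storage rail in order of thickness, each standing upright in the middle of its own rubber pad: the thickest on the pad next to the tall wooden end block, then thinner and thinner towards the low metal end block. Do not knock any drum over, and leave the jar of screws standing where it is.

Things in the scene. Friction and masses are not known exactly. Their poses are not given: they have to be found in the camera images.
- drum_54: sanding drum of 54 mm diameter (largest of four), an upright solid cylinder with a brown abrasive sleeve 68 mm high, then a steel washer and hexagon nut about 10 mm wide up to 75 mm; stands on its flat end; origin at the centre of its underside, z up along its axis; loose, 0.24 kg, to be gripped round the sleeve
- drum_42: sanding drum of 42 mm diameter (second largest of four), an upright solid cylinder with a brown abrasive sleeve 68 mm high, then a steel washer and hexagon nut about 10 mm wide up to 75 mm; stands on its flat end; origin at the centre of its underside, z up along its axis; loose, 0.16 kg, to be gripped round the sleeve
- drum_30: sanding drum of 30 mm diameter (second smallest of four), an upright solid cylinder with a brown abrasive sleeve 68 mm high, then a steel washer and hexagon nut about 10 mm wide up to 75 mm; stands on its flat end; origin at the centre of its underside, z up along its axis; loose, 0.1 kg, to be gripped round the sleeve
- drum_18: sanding drum of 18 mm diameter (smallest of four), an upright solid cylinder with a brown abrasive sleeve 68 mm high, then a steel washer and hexagon nut about 10 mm wide up to 75 mm; stands on its flat end; origin at the centre of its underside, z up along its axis; loose, 0.05 kg, to be gripped round the sleeve
- rail: fixed pine rail, 328 mm long (own x) by 82 mm wide (y); origin at the centre of its underside. Flat top 15 mm above the origin; a 7 mm wide, 22 mm high beading along both long edges (68 mm flat between). Four flush round black rubber pads, 60 mm diameter, brass dot at the centre, are the places: x = -111, -37, +37, +111 mm, y = 0 in its frame
- tall_end: tall dark wooden end block, 24 x 82 mm and 55 mm high, fixed against one end of the rail (either end); origin at the centre of its underside, on the rail's x axis, 65 mm beyond the centre of the nearest pad
- low_end: low bare aluminium end block, 24 x 82 mm and 18 mm high, fixed against the other end of the rail; origin at the centre of its underside, 65 mm beyond the centre of the nearest pad
- screw_jar: bystander: round clear jar of screws with a pale lid, 58 mm wide and 104 mm high, standing loose among the drums; origin at the centre of its underside
There are look-alikes about, which are no part of the job. Of the things shaped like the tall_end, the wooden one is meant.

How it is judged:
By the outcome, as a careful person would: the job done as asked, in the order asked, and still so for the second after the job is handed in, with the robot touching nothing.
It also fails if it takes over 144 s, if anything falls off the work surface, if the arm or the gripper's body presses on something with over 40 N, if the wrist force passes 120 N, or if a joint passes its speed limit or range.

## Working session

There is one attempt and no reset: what is moved stays moved. The work goes in short steps, Python scripts to look and compute and a tool call to move; the robot and the scene stay as the last step left them, time stands still between calls to the robot, and variables do not carry over. Pictures are saved under pics/ and viewed, at most 14 in all, crops included, and the job is handed in when it is done.

Besides the shell and the picture viewer there is one more tool, called after "Request:" by a JSON object that holds its "api" and its "payload". jog_arm: Moves the arm, as the interface text tells. Its arguments: {"type":"object","properties":{"deltas":{"type":"array"},"squeeze":{"type":"number"}},"required":["deltas"]}

```bash
ls; mkdir -p pics; python3 - <<'E'
from workcell import readout, read_camera, bot
import cv2
for n in("scene","top"):
    c=read_camera(n); cv2.imwrite(f"pics/{n}0.png",c["color"]); print(n,c["fx"],c["fy"],c["cx"],c["cy"],c["origin"],c["attitude"])
print(readout.read_state())
E
```

```text
pics
scene 442.64016255803017 442.64016255803017 324.6162396878569 202.5201818420409 [-0.07018949  0.55718446  0.87892002] [-1.04286893  2.43162632 -1.04163363]
top 371.1859947089275 371.1859947089275 316.64245022488524 207.96339059175838 [ 0.42652869 -0.04601424  1.05351461] [-2.16583181  2.15644837 -0.11975702]
{'time': 0.1, 'q': array([-1.37486925e+00,  2.64673838e-01,  1.60527534e+00,  2.27584091e-05,
        1.27369661e+00, -3.69351614e-02]), 'joint_vel': array([ 0.00074028, -0.00270249, -0.00241181, -0.00105019,  0.00024425,
       -0.00134264]), 'joint_torque': array([ 2.04599733e-04, -5.16706467e+01, -3.68588233e+01, -1.59940982e-04,
        6.24938897e-03,  3.62112235e-05]), 'tool_pos': array([ 0.15562238, -0.65615577,  0.2470687 ]), 'tcp_rot': array([-3.11828936e+00, -3.64704903e-01,  2.21900334e-04]), 'wrist_force': array([-0.22147202,  0.33394051, -0.34265233]), 'torque': array([ 0.00959439, -0.03084591,  0.00937494]), 'grip_force': 0.0, 'width': 0.9965567987013958}
```

View pics/scene0.png

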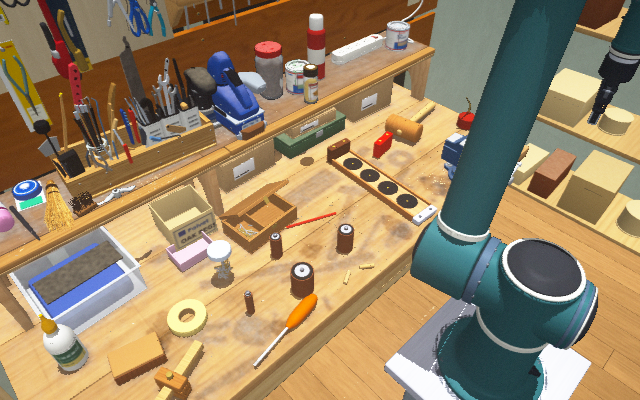

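View pics/top0.png

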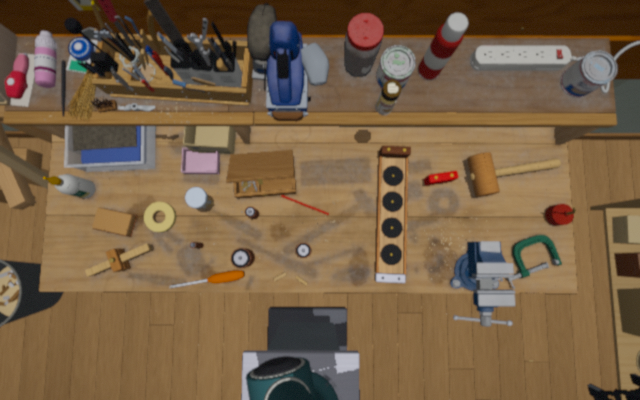

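The scene view shows the four drums with the jar at (220,250) and the rail at (330-435,145-220). In the top view, the tall wooden end is at about (395,152) and the low metal end at (391,279). The drums there are at about (242,258) for 54, (303,250) for 42, (251,212) for 30 and (197,246) for 18, with the jar at (197,198).

```bash
cat > h.py <<'E'
import numpy as np, cv2
from scipy.spatial.transform import Rotation as R
from workcell import readout, read_camera
def ray(c,u,v):
    d=R.from_rotvec(c["attitude"]).apply([(u-c["cx"])/c["fx"],(v-c["cy"])/c["fy"],1]); return np.array(c["origin"]),d
def plane(c,u,v,z):
    o,d=ray(c,u,v); return o+d*(z-o[2])/d[2]
def proj(c,p):
    q=R.from_rotvec(c["attitude"]).inv().apply(np.array(p)-c["origin"]); return q[:2]/q[2]*c["fx"]+[c["cx"],c["cy"]]
def tri(c1,p1,c2,p2):
    o1,d1=ray(c1,*p1);o2,d2=ray(c2,*p2)
    s=np.linalg.lstsq(np.c_[d1,-d2],o2-o1,rcond=None)[0]
    a=o1+d1*s[0];b=o2+d2*s[1]; return (a+b)/2,np.linalg.norm(a-b)
E
python3 - <<'E'
from h import *
c=read_camera("top"); s=read_camera("scene")
cv2.imwrite("pics/t1.png",cv2.resize(c["color"][180:290,170:420],None,fx=3.2,fy=3.2,interpolation=cv2.INTER_CUBIC))
cv2.imwrite("pics/s1.png",cv2.resize(s["color"][140:320,190:450],None,fx=3,fy=3,interpolation=cv2.INTER_CUBIC))
for n,cam,roi in(("top",c,(375,160,412,275)),("scene",s,(320,145,430,220))):
    g=cam["color"][roi[1]:roi[3],roi[0]:roi[2]].max(2)
    m=(g<75).astype(np.uint8); m=cv2.morphologyEx(m,cv2.MORPH_CLOSE,np.ones((5,5)))
    _,_,st,ce=cv2.connectedComponentsWithStats(m)
    for a,b in zip(st[1:],ce[1:]):
        if a[4]>100: p=b+roi[:2]; print(n,a[2:],p.round(1),plane(cam,*p,.015).round(4))
for n,p in dict(d54=(242,258),d42=(303,250),d30=(251,212),d18=(197,245)).items(): print(n,plane(c,*p,.07).round(3),proj(s,plane(c,*p,.07)).round())
print(plane(c,395,152,.055),plane(c,391,279,.018),plane(c,330,124,.3),plane(c,330,124,0))
E
```

```text
top [ 19  18 279] [392.7 175.4] [ 0.6396 -0.2583  0.015 ]
top [ 19  19 288] [392.  201.1] [ 0.5658 -0.2548  0.015 ]
top [ 20  19 298] [391.5 227.3] [ 0.4918 -0.2519  0.015 ]
top [ 20  19 303] [390.8 253.9] [ 0.4179 -0.2486  0.015 ]
scene [ 18  13 177] [407.6 201. ] [ 0.4138 -0.2477  0.015 ]
d54 [0.406 0.153 0.07 ] [304. 268.]
d42 [ 0.428 -0.007  0.07 ] [346. 228.]
d30 [0.528 0.132 0.07 ] [277. 235.]
d18 [0.439 0.273 0.07 ] [253. 290.]
[ 0.69684927 -0.25750675  0.055     ] [ 0.34959369 -0.24740635  0.018     ] [ 0.69017288 -0.07054553  0.3       ] [ 0.79513867 -0.08031228  0.        ]
```

View pics/t1.png

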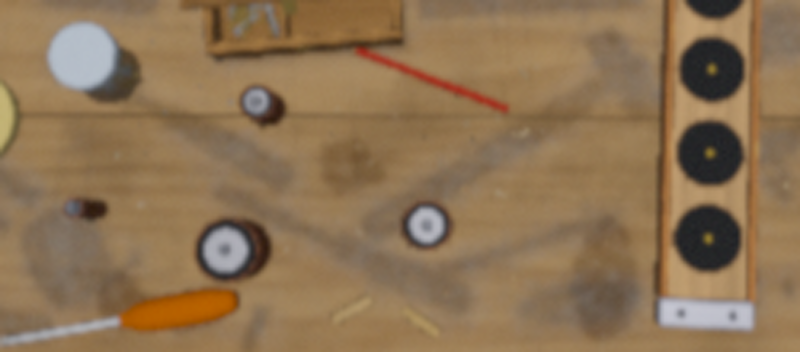

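View pics/s1.png

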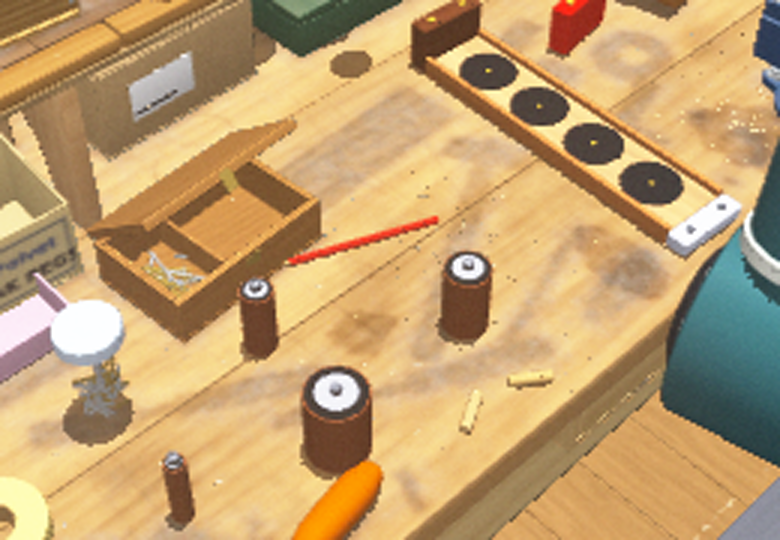

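The crops show the washers clearly in both views. The pads measure 74 mm apart, as specified, with the tall block at the far (+x) end. Next I refine the drum positions from both views and check the shelf clearance.

```bash
python3 - <<'E'
from h import *
c=read_camera("top"); s=read_camera("scene")
def blob(cam,p,r):
    x,y=map(int,p); im=cam["color"][y-r:y+r+1,x-r:x+r+1].astype(int)
    m=((im.min(2)>95)&(im.max(2)-im.min(2)<40)).astype(np.uint8)
    _,l,st,ce=cv2.connectedComponentsWithStats(m)
    i=1+st[1:,4].argmax(); m2=cv2.convexHull(np.argwhere(l==i)[:,::-1].astype(np.int32)); 
    return ce[i]+[x-r,y-r],st[i,2:]
for n,p,q,r in(("54",(240,258),(302,270),12),("42",(303,250),(346,229),9),("30",(250,212),(275,236),8),("18",(193,245),(248,293),6)):
    a,sa=blob(c,p,r);b,sb=blob(s,q,r)
    t,e=tri(c,a,s,b); print(n,a.round(1),sa,b.round(1),sb,"tri",t.round(4),round(e,4),"top",plane(c,*a,.07).round(4),"scene",plane(s,*b,.07).round(4))
print("shelf",tri(c,(615,121),s,(435,47)))
print("jar",plane(c,197,199,.104))
E
```

```text
54 [240.1 257.6] [ 15  14 162] [301.6 270. ] [ 16  13 162] tri [0.4068 0.1585 0.0678] 0.0002 top [0.407  0.1581 0.07  ] scene [0.4055 0.1595 0.07  ]
42 [302.8 249.9] [ 11  11 101] [345.7 228.5] [12  8 77] tri [ 0.4276 -0.0067  0.0681] 0.0004 top [ 0.4278 -0.0067  0.07  ] scene [ 0.4263 -0.0055  0.07  ]
30 [249.6 211.2] [ 8  9 55] [274.8 235.6] [ 9  7 42] tri [0.5299 0.1365 0.068 ] 0.0001 top [0.5298 0.1362 0.07  ] scene [0.5284 0.1375 0.07  ]
18 [191.2 244.2] [3 4 8] [247.3 293. ] [ 6  5 18] tri [0.4406 0.2872 0.0705] 0.002 top [0.4413 0.2881 0.07  ] scene [0.4401 0.2865 0.07  ]
shelf (array([ 0.72942641, -0.74722236,  0.20682977]), np.float64(0.008202042972342002))
jar [0.55727266 0.26668628 0.104     ]
```

Request:
{"api": "jog_arm", "payload": {"deltas": [0, 0, -0.03, 0, 0, 7.9, 1, 0.0, 0, -0.05, 0, 0, 15.8, 1], "squeeze": 30}}

```text
time: 0.5
tool_pos: [0.1557, -0.6567, 0.2988]
tcp_rot: [-3.14, 0.076, 0.0]
wrist_force: [-0.2, -0.3, 0.7]
width: 0.996
grip_force: 0.0
```

Request:
{"api": "jog_arm", "payload": {"deltas": [0.03, -0.04, 0, 0, 0, 0, 1, 0.06, -0.08, 0, 0, 0, 0, 1, 0.09, -0.12, 0, 0, 0, 0, 1, 0.12, -0.16, 0, 0, 0, 0, 1, 0.15, -0.2, 0, 0, 0, 0, 1, 0.18, -0.24, 0, 0, 0, 0, 1, 0.21, -0.28, 0, 0, 0, 0, 1, 0.24, -0.32, 0, 0, 0, 0, 1]}}

```text
time: 1.3
tool_pos: [0.4102, -0.3456, 0.2985]
tcp_rot: [3.14, -0.068, 0.001]
wrist_force: [0.6, 0.4, 0.0]
width: 0.996
grip_force: 0.0
```

Request:
{"api": "jog_arm", "payload": {"deltas": [0.0, -0.05, 0, 0, 0, 0, 1, 0.0, -0.1, 0, 0, 0, 0, 1, 0.0, -0.15, 0, 0, 0, 0, 1, 0.0, -0.2, 0, 0, 0, 0, 1, 0.0, -0.25, 0.02, 0, 0, 0, 1, 0.0, -0.3, 0.04, 0, 0, 0, 1, 0.0, -0.35, 0.06, 0, 0, 0, 1, 0.0, -0.4, 0.08, 0, 0, 0, 1]}}

```text
time: 2.1
tool_pos: [0.4256, 0.0398, 0.2239]
tcp_rot: [-3.141, 0.068, -0.003]
wrist_force: [1.3, -0.1, -0.1]
width: 0.999
grip_force: 0.0
```

Request:
{"api": "jog_arm", "payload": {"deltas": [-0.01, -0.04, 0.03, 0, 0, 0, 1, -0.02, -0.08, 0.06, 0, 0, 0, 1, -0.024, -0.113, 0.085, 0, 0, 0, 1, -0.024, -0.113, 0.085, 0, 0, 0, 1, -0.024, -0.113, 0.085, 0, 0, 0, 1]}}

```text
time: 2.6
tool_pos: [0.406, 0.1523, 0.1385]
tcp_rot: [3.14, -0.063, -0.002]
wrist_force: [0.5, -0.3, 0.6]
width: 0.994
grip_force: 0.0
```

```bash
cat >> h.py <<'E'
def go(x,y,z=None):
    s=readout.read_state(); Rm=R.from_rotvec(s["tcp_rot"]); p=s["tool_pos"]
    d=np.array([x,y,p[2] if z is None else z])-p
    ax=Rm.as_matrix()
    print("pos",p.round(4),"delta",Rm.inv().apply(d).round(4),"yaw",np.degrees(np.arctan2(ax[1,0],ax[0,0])).round(2),"tilt",np.degrees(np.arccos(-ax[2,2])).round(2))
E
python3 -c "
from h import *
go(.4068,.1585,.044)"
```

```text
pos [0.406  0.1523 0.1385] delta [ 0.0007 -0.0063  0.0945] yaw -2.31 tilt 0.1
```

Request:
{"api": "jog_arm", "payload": {"deltas": [0.001, -0.006, 0.02, 0, 0, 0, 1, 0.001, -0.006, 0.05, 0, 0, 0, 1, 0.001, -0.006, 0.075, 0, 0, 0, 1, 0.001, -0.006, 0.094, 0, 0, 0, 1, 0.001, -0.006, 0.094, 0, 0, 0, 1]}}

```text
time: 3.1
tool_pos: [0.4071, 0.1562, 0.0439]
tcp_rot: [3.139, -0.07, -0.005]
wrist_force: [-0.4, -0.6, 0.9]
width: 0.998
grip_force: 0.0
```

```bash
python3 -c "
from h import *
go(.4068,.1585,.044)
c=read_camera('scene'); cv2.imwrite('pics/g54.png',cv2.resize(c['color'][170:330,200:400],None,fx=3,fy=3))"
```

```text
pos [0.4071 0.1562 0.0439] delta [-0.0004 -0.0023 -0.0001] yaw -2.57 tilt 0.19
```

View pics/g54.png

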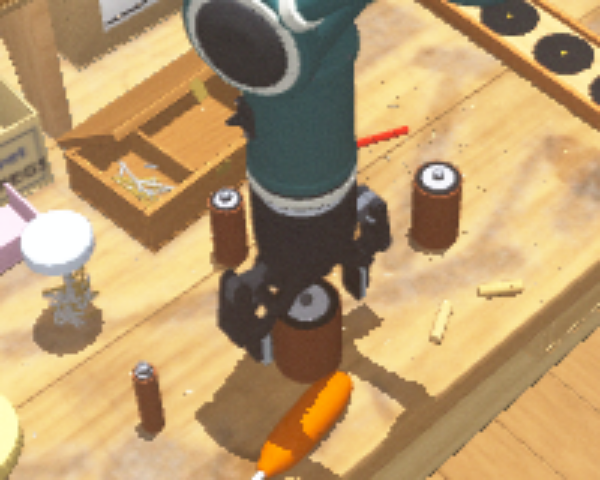

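The fingers straddle the 54 mm drum, at about (308,310) in the crop. I'm closing now.

Request:
{"api": "jog_arm", "payload": {"deltas": [0, -0.002, 0, 0, 0, 0, 0.5, 0, -0.002, 0, 0, 0, 0, 0.2, 0, -0.002, 0, 0, 0, 0, -1, 0, -0.002, 0, 0, 0, 0, -1, 0, -0.002, 0, 0, 0, 0, -1, 0, -0.002, 0, 0, 0, 0, -1], "squeeze": 40}}

```text
time: 3.75
tool_pos: [0.4099, 0.1601, 0.047]
tcp_rot: [-3.14, 0.067, -0.006]
wrist_force: [-0.4, -2.2, 5.2]
width: 0.62
grip_force: 41.6
```

Request:
{"api": "jog_arm", "payload": {"deltas": [0, 0, -0.01, 0, 0, 0, -1, 0, 0, -0.03, 0, 0, 0, -1, 0, 0, -0.06, 0, 0, 0, -1, 0, 0, -0.09, 0, 0, 0, -1, 0, 0, -0.12, 0, 0, 0, -1, 0, 0, -0.12, 0, 0, 0, -1]}}

```text
time: 4.35
tool_pos: [0.4112, 0.161, 0.1701]
tcp_rot: [-3.137, 0.067, -0.014]
wrist_force: [1.3, 0.5, -2.3]
width: 0.627
grip_force: 42.9
```

```bash
python3 -c "
from h import *
go(.6396,-.2583)"
```

```text
pos [0.4112 0.161  0.1701] delta [0.2461 0.4092 0.0008] yaw -2.45 tilt 0.56
```

Request:
{"api": "jog_arm", "payload": {"deltas": [0.009, 0.014, 0, 0, 0, 0, -1, 0.024, 0.04, 0, 0, 0, 0, -1, 0.042, 0.07, 0, 0, 0, 0, -1, 0.06, 0.1, 0, 0, 0, 0, -1, 0.078, 0.13, 0, 0, 0, 0, -1, 0.096, 0.16, 0, 0, 0, 0, -1, 0.114, 0.19, 0, 0, 0, 0, -1, 0.132, 0.22, 0, 0, 0, 0, -1]}}

```text
time: 5.15
tool_pos: [0.5297, -0.0667, 0.1634]
tcp_rot: [-3.14, 0.068, 0.004]
wrist_force: [1.1, 0.6, -3.3]
width: 0.619
grip_force: 43.0
```

Request:
{"api": "jog_arm", "payload": {"deltas": [0.018, 0.03, 0, 0, 0, 0, -1, 0.036, 0.06, 0, 0, 0, 0, -1, 0.054, 0.09, 0, 0, 0, 0, -1, 0.072, 0.12, 0, 0, 0, 0, -1, 0.09, 0.15, 0, 0, 0, 0, -1, 0.1, 0.17, 0, 0, 0, 0, -1, 0.112, 0.187, 0, 0, 0, 0, -1, 0.112, 0.187, 0, 0, 0, 0, -1]}}

```text
time: 5.95
tool_pos: [0.6345, -0.2593, 0.1629]
tcp_rot: [3.141, -0.07, -0.002]
wrist_force: [-0.4, 0.7, -2.5]
width: 0.62
grip_force: 43.1
```

```bash
python3 - <<'E'
from h import *
go(.6396,-.2583,.061)
c=read_camera('scene'); t=read_camera('top')
cv2.imwrite('pics/p54.png',np.hstack([cv2.resize(c['color'][100:230,300:450],None,fx=3,fy=3,interpolation=2)[:390],cv2.resize(t['color'][140:290,340:450],None,fx=2.6,fy=2.6,interpolation=2)]))
E
```

```text
pos [ 0.6345 -0.2593  0.1629] delta [ 0.0052 -0.0012  0.1019] yaw -2.57 tilt 0.07
```

View pics/p54.png

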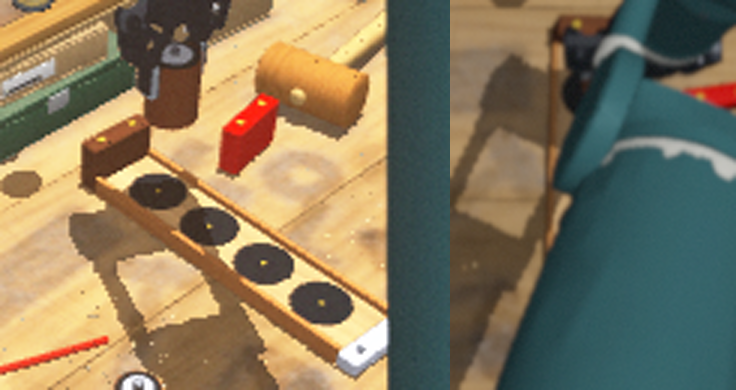

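The held drum hangs upright above the far pad. Its washer is at about (360,117) in the scene view, so I can measure its offset from the TCP.

```bash
python3 - <<'E'
from h import *
c=read_camera('scene'); go(.6396,-.2583,.061)
x0,y0=350,108; im=c['color'][y0:126,x0:370].astype(int)
m=((im.min(2)>85)&(im.max(2)-im.min(2)<40)).astype(np.uint8); print('\n'.join(''.join('.#'[v] for v in r) for r in m))
for z in(.183,.186): print(proj(c,[.6345,-.2593,z]), plane(c,360,117,z))
E
```

```text
pos [ 0.6332 -0.2564  0.1633] delta [0.0068 0.0018 0.1023] yaw -2.47 tilt 0.19
....................
....................
...........#........
....................
............#.......
....................
................##..
......#####......###
.....##..####....##.
....###...####...#..
....###..#####...#..
....##########......
....#########.......
.....######.........
.................#..
.##.................
.##.................
###.................
[357.16150807 117.13969144] [ 0.62949734 -0.26574911  0.183     ]
[357.2277346  116.23585713] [ 0.6264811  -0.26220158  0.186     ]
```

```bash
cat >> h.py <<'E'
def avg(n=5):
    P=[]
    for _ in range(n): c=read_camera('scene'); P.append(readout.read_state()["tool_pos"])
    print("avg",np.mean(P,0).round(4),"sd",np.std(P,0).round(4)); return c,np.mean(P,0)
def go2(p,x,y,z,yaw=-2.5):
    a=np.radians(yaw); dx,dy=x-p[0],y-p[1]
    print("delta",round(dx*np.cos(a)+dy*np.sin(a),4),round(dx*np.sin(a)-dy*np.cos(a),4),round(p[2]-z,4))
E
python3 - <<'E'
from h import *
c,p=avg(8); go2(p,.6396,-.2583,.061)
print(proj(c,p+[0,0,.0225]),plane(c,358.4,118.3,p[2]+.0225))
E
```

```text
avg [ 0.6339 -0.2564  0.1647] sd [0.0004 0.0003 0.0005]
delta 0.0058 0.0016 0.1037
[356.71921523 116.34391147] [ 0.62383643 -0.25261833  0.187205  ]
```

Request:
{"api": "jog_arm", "payload": {"deltas": [0.008, 0.002, 0.015, 0, 0, 0, -1, 0.008, 0.002, 0.04, 0, 0, 0, -1, 0.008, 0.002, 0.065, 0, 0, 0, -1, 0.008, 0.002, 0.085, 0, 0, 0, -1, 0.008, 0.002, 0.095, 0, 0, 0, -1, 0.008, 0.002, 0.099, 0, 0, 0, -1, 0.008, 0.002, 0.099, 0, 0, 0, -1]}}

```text
time: 7.2
tool_pos: [0.6423, -0.2596, 0.0654]
tcp_rot: [-3.141, 0.067, 0.001]
wrist_force: [-0.2, 0.7, -2.3]
width: 0.621
grip_force: 43.1
```

```bash
python3 - <<'E'
from h import *
c,p=avg(4); go2(p,.6416,-.2583,.0605); print(readout.read_state()["wrist_force"])
cv2.imwrite('pics/q54.png',cv2.resize(c['color'][100:220,310:440],None,fx=4.5,fy=4.5,interpolation=2))
E
```

```text
avg [ 0.6432 -0.26    0.0672] sd [0.0002 0.0001 0.0005]
delta -0.0017 -0.0017 0.0067
[ 1.12459402 -0.0844482  -2.75257677]
```

View pics/q54.png

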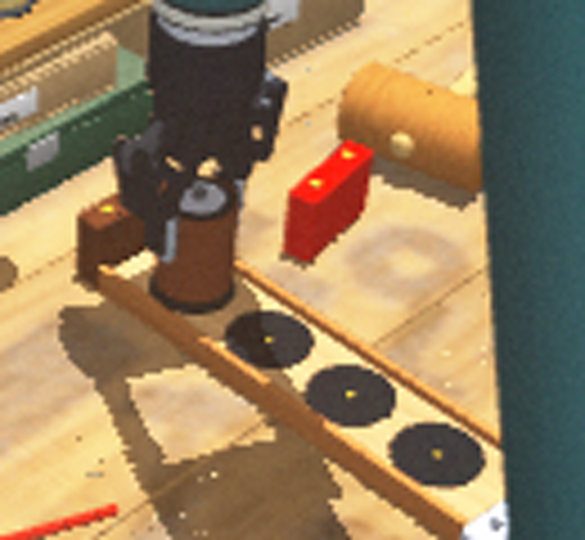

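Request:
{"api": "jog_arm", "payload": {"deltas": [-0.002, -0.002, 0.002, 0, 0, 0, -1, -0.002, -0.002, 0.004, 0, 0, 0, -1, -0.002, -0.002, 0.006, 0, 0, 0, -1, -0.002, -0.002, 0.006, 0, 0, 0, -1]}}

```text
time: 7.8
tool_pos: [0.6404, -0.2575, 0.0621]
tcp_rot: [3.141, -0.067, 0.0]
wrist_force: [-4.4, 1.8, 7.2]
width: 0.622
grip_force: 44.0
```

```bash
python3 - <<'E'
from h import *
c,p=avg(4); go2(p,.6396,-.2583,.0605); print(readout.read_state()["wrist_force"])
a=np.linspace(0,6.28,60)
for cx in(.6396,.635): 
  q=np.array([proj(c,[cx+.027*np.cos(t),-.2583+.027*np.sin(t),.015]) for t in a]); print(q.min(0),q.max(0))
im=c['color'][100:220,310:440].astype(int); b,g,r=im[...,0],im[...,1],im[...,2]
hsv=cv2.cvtColor(c['color'],cv2.COLOR_BGR2HSV)[100:220,310:440]
m=((r>35)&(r<130)&(r>1.5*g)).astype(np.uint8)
_,_,st,_=cv2.connectedComponentsWithStats(m)
print([(s[0]+310,s[0]+s[2]+309,s[1]+100,s[1]+s[3]+99,s[4]) for s in st[1:] if s[4]>60])
E
```

```text
avg [ 0.6404 -0.2575  0.0621] sd [0. 0. 0.]
delta -0.0008 0.0009 0.0016
[-4.60371183  1.3694854   6.85291917]
[343.67478904 157.38086293] [361.04463294 168.30250574]
[344.73405079 158.04375985] [362.13449494 169.00351914]
[(np.int32(328), np.int32(357), np.int32(145), np.int32(181), np.int32(168)), (np.int32(345), np.int32(362), np.int32(147), np.int32(169), np.int32(252))]
```

Request:
{"api": "jog_arm", "payload": {"deltas": [0, 0, -0.004, 0, 0, 0, -1, 0.002, 0, -0.004, 0, 0, 0, -1, 0.004, 0.001, -0.003, 0, 0, 0, -1, 0.004, 0.001, -0.001, 0, 0, 0, -1, 0.004, 0.001, -0.001, 0, 0, 0, 0.4, 0.004, 0.001, -0.001, 0, 0, 0, 0.8, 0.004, 0.001, -0.001, 0, 0, 0, 1]}}

```text
time: 8.7
tool_pos: [0.6444, -0.2588, 0.061]
tcp_rot: [3.141, -0.067, 0.0]
wrist_force: [0.7, -0.3, 1.0]
width: 0.99
grip_force: 0.0
```

Request:
{"api": "jog_arm", "payload": {"deltas": [0, 0, 0, 0, 0, 0, 1, 0, 0, -0.02, 0, 0, 0, 1, 0, 0, -0.05, 0, 0, 0, 1, 0, 0, -0.09, 0, 0, 0, 1, -0.03, -0.03, -0.12, 0, 0, 0, 1, -0.06, -0.07, -0.13, 0, 0, 0, 1, -0.09, -0.11, -0.13, 0, 0, 0, 1, -0.12, -0.15, -0.13, 0, 0, 0, 1]}}

```text
time: 9.5
tool_pos: [0.5317, -0.1049, 0.192]
tcp_rot: [3.141, -0.069, 0.003]
wrist_force: [0.6, 0.8, -0.1]
width: 1.005
grip_force: 0.0
```

```bash
python3 - <<'E'
from h import *
c,p=avg(3); go2(p,.4276,-.0067,.14)
E
```

```text
avg [ 0.5278 -0.1014  0.19  ] sd [0.002  0.0019 0.0004]
delta -0.1042 -0.0903 0.05
```

Request:
{"api": "jog_arm", "payload": {"deltas": [-0.03, -0.025, 0.015, 0, 0, 0, 1, -0.06, -0.05, 0.03, 0, 0, 0, 1, -0.09, -0.075, 0.045, 0, 0, 0, 1, -0.102, -0.089, 0.05, 0, 0, 0, 1, -0.102, -0.089, 0.05, 0, 0, 0, 1, -0.102, -0.089, 0.05, 0, 0, 0, 1]}}

```text
time: 10.25
tool_pos: [0.4357, -0.0132, 0.1417]
tcp_rot: [3.14, -0.067, 0.003]
wrist_force: [1.2, 0.1, -0.4]
width: 1.002
grip_force: 0.0
```

```bash
python3 - <<'E'
from h import *
c,p=avg(4); go2(p,.4276,-.0067,.045)
t=read_camera('top')
cv2.imwrite('pics/a54.png',np.hstack([cv2.resize(c['color'][120:220,310:440],None,fx=3,fy=3,interpolation=2),cv2.resize(t['color'][140:240,350:450],None,fx=3,fy=3,interpolation=2)]))
for n,cam,(x0,y0,x1,y1) in(("top",t,(378,160,408,190)),("scene",c,(340,135,372,165))):
    im=cam['color'][y0:y1,x0:x1].astype(int); m=((im.min(2)>95)&(im.max(2)-im.min(2)<40)).astype(np.uint8)
    _,_,st,ce=cv2.connectedComponentsWithStats(m); i=1+st[1:,4].argmax(); q=ce[i]+[x0,y0]; print(n,st[i],q,plane(cam,*q,.083))
E
```

```text
avg [ 0.4362 -0.0135  0.142 ] sd [0.0002 0.     0.0001]
delta -0.0089 -0.0065 0.097
top [ 13   3  15  14 157] [398.17834395 169.33121019] [ 0.64204961 -0.25910965  0.083     ]
scene [  0  10  29  17 174] [352.79885057 156.20689655] [ 0.60383554 -0.21711275  0.083     ]
```

View pics/a54.png

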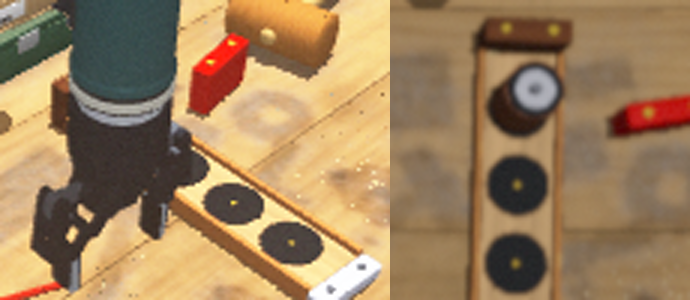

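The top view shows drum 54 upright on the far pad, with its washer at (398,169). That is 2.5 mm off centre, which is good. Next is drum 42.

Request:
{"api": "jog_arm", "payload": {"deltas": [-0.009, -0.006, 0.01, 0, 0, 0, 1, -0.009, -0.006, 0.04, 0, 0, 0, 1, -0.009, -0.006, 0.07, 0, 0, 0, 1, -0.009, -0.006, 0.09, 0, 0, 0, 1, -0.009, -0.006, 0.097, 0, 0, 0, 1, -0.009, -0.006, 0.097, 0, 0, 0, 1]}}

```text
time: 11.1
tool_pos: [0.424, -0.0061, 0.0427]
tcp_rot: [-3.141, 0.068, 0.005]
wrist_force: [0.3, 0.4, 1.1]
width: 1.006
grip_force: 0.0
```

```bash
python3 - <<'E'
from h import *
c,p=avg(4); go2(p,.4276,-.0067,.045); print(readout.read_state()["wrist_force"])
E
```

```text
avg [ 0.4261 -0.0063  0.0447] sd [0.0006 0.0001 0.0006]
delta 0.0015 0.0004 -0.0003
[ 0.37441396 -0.25779791 -0.99355717]
```

Request:
{"api": "jog_arm", "payload": {"deltas": [0.001, 0, 0, 0, 0, 0, 0.3, 0.001, 0, 0, 0, 0, 0, 0.0, 0.001, 0, 0, 0, 0, 0, -0.2, 0.001, 0, 0, 0, 0, 0, -1, 0.001, 0, 0, 0, 0, 0, -1, 0.001, 0, 0, 0, 0, 0, -1, 0.001, 0, 0, 0, 0, 0, -1], "squeeze": 35}}

```text
time: 12.0
tool_pos: [0.4271, -0.0063, 0.0446]
tcp_rot: [3.141, -0.067, 0.001]
wrist_force: [-1.7, -0.6, 5.7]
width: 0.48
grip_force: 35.2
```

Request:
{"api": "jog_arm", "payload": {"deltas": [0, 0, -0.01, 0, 0, 0, -1, 0, 0, -0.03, 0, 0, 0, -1, 0, 0, -0.06, 0, 0, 0, -1, 0, 0, -0.09, 0, 0, 0, -1, 0, 0, -0.11, 0, 0, 0, -1, 0, 0, -0.11, 0, 0, 0, -1]}}

```text
time: 12.6
tool_pos: [0.4289, -0.0064, 0.1573]
tcp_rot: [3.14, -0.067, 0.01]
wrist_force: [0.3, -1.1, -0.7]
width: 0.478
grip_force: 35.7
```

```bash
python3 - <<'E'
from h import *
c,p=avg(3); go2(p,.5658,-.2548,.16)
E
```

```text
avg [ 0.4264 -0.0063  0.154 ] sd [0.0008 0.0001 0.001 ]
delta 0.1501 0.2422 -0.006
```

Request:
{"api": "jog_arm", "payload": {"deltas": [0.01, 0.016, -0.003, 0, 0, 0, -1, 0.03, 0.048, -0.006, 0, 0, 0, -1, 0.05, 0.08, -0.006, 0, 0, 0, -1, 0.07, 0.112, -0.006, 0, 0, 0, -1, 0.09, 0.145, -0.006, 0, 0, 0, -1, 0.11, 0.178, -0.006, 0, 0, 0, -1, 0.13, 0.21, -0.006, 0, 0, 0, -1, 0.145, 0.233, -0.006, 0, 0, 0, -1]}}

```text
time: 13.55
tool_pos: [0.5609, -0.2469, 0.157]
tcp_rot: [-3.139, 0.069, 0.006]
wrist_force: [0.2, 0.3, -1.2]
width: 0.483
grip_force: 35.9
```

Request:
{"api": "jog_arm", "payload": {"deltas": [0.004, 0.008, 0, 0, 0, 0, -1, 0.004, 0.008, 0, 0, 0, 0, -1, 0.004, 0.008, 0, 0, 0, 0, -1]}}

```text
time: 13.85
tool_pos: [0.5636, -0.2522, 0.1583]
tcp_rot: [-3.139, 0.067, 0.005]
wrist_force: [0.4, 0.4, -1.4]
width: 0.483
grip_force: 35.9
```

```bash
python3 - <<'E'
from h import *
c,p=avg(4); go2(p,.5658,-.2548,.0596)
E
```

```text
avg [ 0.5641 -0.2521  0.1593] sd [0.0003 0.0001 0.0004]
delta 0.0018 0.0027 0.0997
```

Request:
{"api": "jog_arm", "payload": {"deltas": [0.002, 0.003, 0.02, 0, 0, 0, -1, 0.002, 0.003, 0.05, 0, 0, 0, -1, 0.002, 0.003, 0.075, 0, 0, 0, -1, 0.002, 0.003, 0.09, 0, 0, 0, -1, 0.002, 0.003, 0.094, 0, 0, 0, -1, 0.002, 0.003, 0.094, 0, 0, 0, -1, 0.002, 0.003, 0.094, 0, 0, 0, -1]}}

```text
time: 14.75
tool_pos: [0.568, -0.2569, 0.0675]
tcp_rot: [3.14, -0.067, 0.003]
wrist_force: [1.3, 0.3, -1.2]
width: 0.486
grip_force: 35.9
```

```bash
python3 - <<'E'
from h import *
c,p=avg(4); go2(p,.5658,-.2548,.0596); print(readout.read_state()["wrist_force"])
E
```

```text
avg [ 0.5681 -0.2571  0.0677] sd [0.0002 0.     0.0002]
delta -0.0024 -0.0022 0.0081
[ 0.65040373  0.2204682  -1.2290492 ]
```

Request:
{"api": "jog_arm", "payload": {"deltas": [-0.002, -0.002, 0.002, 0, 0, 0, -1, -0.002, -0.002, 0.004, 0, 0, 0, -1, -0.002, -0.002, 0.006, 0, 0, 0, -1, -0.002, -0.002, 0.008, 0, 0, 0, -1, -0.002, -0.002, 0.008, 0, 0, 0, -1]}}

```text
time: 15.45
tool_pos: [0.565, -0.2544, 0.0597]
tcp_rot: [-3.141, 0.067, 0.001]
wrist_force: [-5.6, 1.7, 11.0]
width: 0.481
grip_force: 36.8
```

```bash
python3 - <<'E'
from h import *
c,p=avg(2); go2(p,.5658,-.2548,.0596); print(readout.read_state()["wrist_force"])
E
```

```text
avg [ 0.565  -0.2544  0.0597] sd [0. 0. 0.]
delta 0.0008 0.0004 0.0001
[-5.80459142  2.64343323  9.43071349]
```

Request:
{"api": "jog_arm", "payload": {"deltas": [0, 0, -0.002, 0, 0, 0, -1, 0, 0, -0.002, 0, 0, 0, 0.2, 0, 0, -0.002, 0, 0, 0, 0.6, 0, 0, -0.002, 0, 0, 0, 1, 0, 0, -0.002, 0, 0, 0, 1, 0, 0, -0.03, 0, 0, 0, 1, 0, 0, -0.07, 0, 0, 0, 1, 0, 0, -0.1, 0, 0, 0, 1]}}

```text
time: 16.35
tool_pos: [0.5653, -0.2547, 0.1596]
tcp_rot: [3.141, -0.068, 0.001]
wrist_force: [1.1, -0.4, 0.3]
width: 1.004
grip_force: 0.0
```

Request:
{"api": "jog_arm", "payload": {"deltas": [0, -0.05, -0.01, 0, 0, 0, 1, 0, -0.1, -0.01, 0, 0, 0, 1, 0, -0.15, -0.01, 0, 0, 0, 1, 0, -0.2, -0.01, 0, 0, 0, 1, 0, -0.25, -0.01, 0, 0, 0, 1, -0.01, -0.3, -0.01, 0, 0, 0, 1, -0.03, -0.35, -0.01, 0, 0, 0, 1, -0.05, -0.38, -0.01, 0, 0, 0, 1]}}

```text
time: 17.15
tool_pos: [0.5311, 0.13, 0.1681]
tcp_rot: [-3.14, 0.066, -0.001]
wrist_force: [-0.1, 0.4, 0.1]
width: 0.998
grip_force: 0.0
```

```bash
cat >> h.py <<'E'
def washer(t,x,y,z=.083,r=9):
    u,v=proj(t,[x,y,z]).astype(int); im=t['color'][v-r:v+r,u-r:u+r].astype(int); m=((im.min(2)>90)&(im.max(2)-im.min(2)<40)).astype(np.uint8)
    _,_,st,ce=cv2.connectedComponentsWithStats(m); i=1+st[1:,4].argmax(); q=ce[i]+[u-r,v-r]; print("washer",st[i,2:],q.round(1),(plane(t,*q,z)[:2]-[x,y]).round(4))
E
python3 - <<'E'
from h import *
c,p=avg(4); go2(p,.5299,.1365,.13)
t=read_camera('top'); washer(t,.6396,-.2583); washer(t,.5658,-.2548); washer(c,.5658,-.2548)
E
```

```text
avg [0.5293 0.1307 0.1677] sd [0.0014 0.0022 0.0002]
delta 0.0003 -0.0058 0.0377
washer [ 15  14 162] [398.1 169.4] [ 0.0023 -0.0005]
washer [ 11  12 106] [397.1 197.5] [0.0005 0.    ]
washer [10  6 49] [371.1 156.6] [ 0.0004 -0.    ]
```

Request:
{"api": "jog_arm", "payload": {"deltas": [0, -0.004, 0.03, 0, 0, 0, 1, 0, -0.004, 0.05, 0, 0, 0, 1, 0, -0.004, 0.05, 0, 0, 0, 1, 0, -0.004, 0.05, 0, 0, 0, 1]}}

```text
time: 17.8
tool_pos: [0.532, 0.13, 0.1179]
tcp_rot: [3.14, -0.07, -0.001]
wrist_force: [0.1, 0.8, 0.3]
width: 0.999
grip_force: 0.0
```

```bash
python3 - <<'E'
from h import *
c,p=avg(4); go2(p,.5299,.1365,.045)
E
```

```text
avg [0.5329 0.1307 0.1193] sd [0.0001 0.0003 0.0003]
delta -0.0033 -0.0056 0.0743
```

Request:
{"api": "jog_arm", "payload": {"deltas": [-0.003, -0.006, 0.005, 0, 0, 0, 1, -0.003, -0.006, 0.03, 0, 0, 0, 1, -0.003, -0.006, 0.055, 0, 0, 0, 1, -0.003, -0.006, 0.07, 0, 0, 0, 1, -0.003, -0.006, 0.074, 0, 0, 0, 1, -0.003, -0.006, 0.074, 0, 0, 0, 1, -0.003, -0.006, 0.074, 0, 0, 0, 1]}}

```text
time: 18.7
tool_pos: [0.5297, 0.1377, 0.0449]
tcp_rot: [-3.14, 0.067, -0.002]
wrist_force: [1.0, 0.4, 0.1]
width: 1.0
grip_force: 0.0
```

```bash
python3 - <<'E'
from h import *
c,p=avg(4); go2(p,.5299,.1365,.045); print(readout.read_state()["wrist_force"])
E
```

```text
avg [0.5299 0.1377 0.0452] sd [0.0001 0.0001 0.0001]
delta 0.0001 0.0012 0.0002
[ 0.10992214 -0.07379316 -0.60659133]
```

Request:
{"api": "jog_arm", "payload": {"deltas": [0, 0.001, 0, 0, 0, 0, 0.3, 0, 0.001, 0, 0, 0, 0, 0.0, 0, 0.001, 0, 0, 0, 0, -0.15, 0, 0.001, 0, 0, 0, 0, -0.3, 0, 0.001, 0, 0, 0, 0, -1, 0, 0.001, 0, 0, 0, 0, -1, 0, 0.001, 0, 0, 0, 0, -1, 0, 0.001, 0, 0, 0, 0, -1], "squeeze": 30}}

```text
time: 19.7
tool_pos: [0.5288, 0.1364, 0.0441]
tcp_rot: [3.141, -0.067, 0.0]
wrist_force: [-0.8, -0.8, 2.1]
width: 0.342
grip_force: 29.7
```

Request:
{"api": "jog_arm", "payload": {"deltas": [0, 0, -0.01, 0, 0, 0, -1, 0, 0, -0.03, 0, 0, 0, -1, 0, 0, -0.06, 0, 0, 0, -1, 0, 0, -0.09, 0, 0, 0, -1, 0, 0, -0.12, 0, 0, 0, -1, 0, 0, -0.13, 0, 0, 0, -1]}}

```text
time: 20.3
tool_pos: [0.5309, 0.137, 0.1781]
tcp_rot: [-3.139, 0.067, -0.01]
wrist_force: [0.9, 0.9, -0.2]
width: 0.342
grip_force: 29.8
```

```bash
python3 - <<'E'
from h import *
c,p=avg(3); go2(p,.4918,-.2519,.17)
E
```

```text
avg [0.53   0.1368 0.1762] sd [0.0009 0.0002 0.0017]
delta -0.0212 0.39 0.0062
```

Request:
{"api": "jog_arm", "payload": {"deltas": [-0.001, 0.02, 0, 0, 0, 0, -1, -0.003, 0.06, 0, 0, 0, 0, -1, -0.006, 0.11, 0, 0, 0, 0, -1, -0.009, 0.16, 0, 0, 0, 0, -1, -0.012, 0.21, 0, 0, 0, 0, -1, -0.015, 0.26, 0, 0, 0, 0, -1, -0.018, 0.31, 0, 0, 0, 0, -1, -0.02, 0.35, 0, 0, 0, 0, -1]}}

```text
time: 21.25
tool_pos: [0.4915, -0.2142, 0.1713]
tcp_rot: [-3.139, 0.069, 0.006]
wrist_force: [0.7, 0.7, -0.4]
width: 0.343
grip_force: 30.0
```

Request:
{"api": "jog_arm", "payload": {"deltas": [-0.002, 0.02, 0, 0, 0, 0, -1, -0.002, 0.035, 0, 0, 0, 0, -1, -0.002, 0.035, 0, 0, 0, 0, -1, -0.002, 0.035, 0, 0, 0, 0, -1]}}

```text
time: 21.65
tool_pos: [0.4897, -0.2463, 0.1727]
tcp_rot: [-3.139, 0.068, 0.003]
wrist_force: [0.9, -0.4, -1.9]
width: 0.341
grip_force: 30.0
```

```bash
python3 - <<'E'
from h import *
c,p=avg(4); go2(p,.4908,-.2519,.0595)
E
```

```text
avg [ 0.4902 -0.2459  0.1735] sd [0.0002 0.0001 0.0003]
delta 0.0008 0.006 0.114
```

Request:
{"api": "jog_arm", "payload": {"deltas": [0, 0.005, 0.02, 0, 0, 0, -1, 0, 0.005, 0.05, 0, 0, 0, -1, 0, 0.005, 0.08, 0, 0, 0, -1, 0, 0.005, 0.1, 0, 0, 0, -1, 0, 0.005, 0.108, 0, 0, 0, -1, 0, 0.005, 0.108, 0, 0, 0, -1, 0, 0.005, 0.108, 0, 0, 0, -1]}}

```text
time: 22.55
tool_pos: [0.491, -0.2523, 0.0671]
tcp_rot: [3.14, -0.067, 0.002]
wrist_force: [-0.2, 0.0, -1.2]
width: 0.343
grip_force: 30.0
```

```bash
python3 - <<'E'
from h import *
c,p=avg(4); go2(p,.4908,-.2519,.0595); print(readout.read_state()["wrist_force"])
E
```

```text
avg [ 0.4913 -0.2528  0.0676] sd [0.0001 0.0001 0.0001]
delta -0.0005 -0.0008 0.0081
[ 0.13095244  0.11489384 -1.38601309]
```

Request:
{"api": "jog_arm", "payload": {"deltas": [0, -0.001, 0.002, 0, 0, 0, -1, 0, -0.001, 0.004, 0, 0, 0, -1, 0, -0.001, 0.006, 0, 0, 0, -1, 0, -0.001, 0.008, 0, 0, 0, -1, 0, -0.001, 0.008, 0, 0, 0, -1, 0, -0.001, 0.008, 0, 0, 0, -1]}}

```text
time: 23.35
tool_pos: [0.4901, -0.2513, 0.0591]
tcp_rot: [-3.141, 0.068, 0.0]
wrist_force: [-4.0, 1.7, 7.3]
width: 0.342
grip_force: 30.7
```

```bash
python3 - <<'E'
from h import *
c,p=avg(2); go2(p,.4908,-.2519,.0595); print(readout.read_state()["wrist_force"])
E
```

```text
avg [ 0.4902 -0.2513  0.0591] sd [0. 0. 0.]
delta 0.0007 0.0006 -0.0004
[-2.72409416  0.67291704  7.72015443]
```

Contact. I'm releasing, retreating, and heading for drum 18 at (.4406, .2875).

Request:
{"api": "jog_arm", "payload": {"deltas": [0, 0, -0.001, 0, 0, 0, -1, 0, 0, -0.001, 0, 0, 0, 0, 0, 0, -0.001, 0, 0, 0, 0.5, 0, 0, -0.001, 0, 0, 0, 1, 0, 0, -0.001, 0, 0, 0, 1, 0, 0, -0.03, 0, 0, 0, 1, 0, 0, -0.07, 0, 0, 0, 1, 0, 0, -0.11, 0, 0, 0, 1]}}

```text
time: 24.25
tool_pos: [0.4893, -0.2508, 0.1683]
tcp_rot: [-3.14, 0.067, 0.003]
wrist_force: [-0.3, -0.3, 0.8]
width: 0.996
grip_force: 0.0
```

Request:
{"api": "jog_arm", "payload": {"deltas": [0, -0.05, -0.01, 0, 0, 0, 1, -0.005, -0.1, -0.01, 0, 0, 0, 1, -0.015, -0.15, -0.01, 0, 0, 0, 1, -0.025, -0.2, -0.01, 0, 0, 0, 1, -0.035, -0.25, -0.01, 0, 0, 0, 1, -0.045, -0.3, -0.01, 0, 0, 0, 1, -0.055, -0.35, -0.01, 0, 0, 0, 1, -0.065, -0.39, -0.01, 0, 0, 0, 1]}}

```text
time: 25.05
tool_pos: [0.4414, 0.1432, 0.1783]
tcp_rot: [-3.14, 0.067, -0.002]
wrist_force: [0.7, -0.4, -0.2]
width: 1.0
grip_force: 0.0
```

```bash
python3 - <<'E'
from h import *
c,p=avg(4); go2(p,.4406,.2875,.13)
t=read_camera('top')
for q in((.6396,-.2583),(.5658,-.2548),(.4918,-.2519)): washer(t,*q,r=8)
x0,y0=185,236; cv2.imwrite('pics/d18.png',np.hstack([cv2.resize(t['color'][y0:y0+20,x0:x0+30],None,fx=13,fy=13,interpolation=0),cv2.resize(c['color'][280:320,232:272],None,fx=6.5,fy=6.5,interpolation=0)]))
E
```

```text
avg [0.4407 0.1453 0.1781] sd [0.0007 0.0027 0.0001]
delta -0.0063 -0.142 0.0481
washer [ 14  14 156] [398.  169.4] [ 0.0024 -0.0002]
washer [ 11  12 104] [397.1 197.4] [0.0007 0.0002]
washer [ 8  9 60] [396.6 225.9] [-0.0005  0.    ]
```

View pics/d18.png

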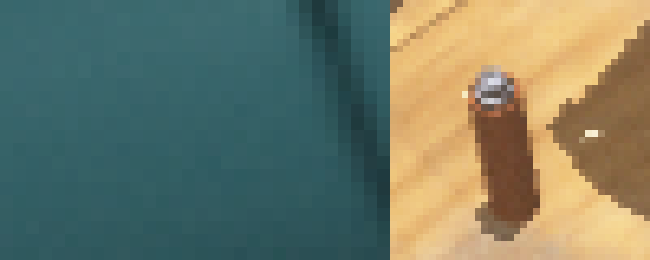

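The 18 mm drum stands untouched, its top at about (248,294) and its foot at about (251,313) in the scene view. The other three are centred.

```bash
python3 - <<'E'
from h import *
c=read_camera('scene')
print(plane(c,248,294,.069),plane(c,251,312.5,0))
t=cv2.imread('pics/top0.png')[238:252,184:206]; print(t.sum(2)//3)
cam=read_camera('top'); print([plane(cam,u,v,.069)[:2].round(4) for u,v in((191.2,244.2),(192.5,244.5),(193,245))])
E
```

```text
[0.43756732 0.28654766 0.069     ] [0.43592731 0.28859902 0.        ]
[[120 120 117 114 114 113 113 114 113 113 114 111 111 108 109 109 110 111
  109 107 106 104]
 [116 116 113 110 108 111 111 111 112 111 110 109 109 107 106 109 109 109
  108 106 105 104]
 [114 113 111 110 110 109 111 110 107 109 108 106 107 106 109 110 110 111
  111 108 108 109]
 [116 115 112 110 113 113 112 106 104  98  95  93  93  95  99 102 105 108
  112 112 113 112]
 [118 117 116 115 118 116 110 106  99  85  78  74  70  69  74  78  79  90
   95 108 115 116]
 [120 119 115 118 118 112 106 108 101  86  79  70  53  42  45  48  47  52
   68  95 113 116]
 [119 117 114 114 113 108 105 111 105  90  83  72  48  38  32  31  35  33
   46  80 105 115]
 [113 111 110 111 109 105  99 108 104  89  80  70  46  32  33  32  33  33
   43  74 105 115]
 [110 109 105 106 107 102  95  98  97  91  81  65  42  29  32  35  36  35
   52  84 106 115]
 [106 105 103 105 107 106  99  95  91  93  80  65  52  41  37  39  48  55
   73  99 112 117]
 [105 103 103 104 108 112 110 106 101  97  92  86  80  67  60  67  82  91
  101 111 117 120]
 [108 106 105 107 109 111 113 112 107 105 102  99  99  93  90  92 104 109
  111 116 119 119]
 [109 108 107 108 109 109 111 111 108 106 104 104 104 103 104 106 108 111
  113 115 118 118]
 [110 110 109 108 110 109 111 109 109 107 106 105 104 106 106 109 108 112
  115 115 117 118]]
[array([0.4415, 0.2886]), array([0.4407, 0.2851]), array([0.4394, 0.2837])]
```

Request:
{"api": "jog_arm", "payload": {"deltas": [-0.002, -0.04, 0.01, 0, 0, 0, 1, -0.004, -0.08, 0.025, 0, 0, 0, 1, -0.005, -0.12, 0.04, 0, 0, 0, 1, -0.006, -0.137, 0.046, 0, 0, 0, 1, -0.006, -0.137, 0.046, 0, 0, 0, 1, -0.006, -0.137, 0.046, 0, 0, 0, 1]}}

```text
time: 26.0
tool_pos: [0.4421, 0.277, 0.1319]
tcp_rot: [3.14, -0.069, -0.001]
wrist_force: [-0.4, -0.2, -0.1]
width: 1.003
grip_force: 0.0
```

```bash
python3 - <<'E'
from h import *
c,p=avg(4); go2(p,.4406,.2865,.045)
E
```

```text
avg [0.4423 0.277  0.1325] sd [0.     0.0001 0.0002]
delta -0.0022 -0.0095 0.0875
```

Request:
{"api": "jog_arm", "payload": {"deltas": [-0.004, -0.009, 0.005, 0, 0, 0, 1, -0.004, -0.009, 0.03, 0, 0, 0, 1, -0.004, -0.009, 0.06, 0, 0, 0, 1, -0.004, -0.009, 0.08, 0, 0, 0, 1, -0.004, -0.009, 0.087, 0, 0, 0, 1, -0.004, -0.009, 0.087, 0, 0, 0, 1, -0.004, -0.009, 0.087, 0, 0, 0, 1]}}

```text
time: 26.9
tool_pos: [0.4388, 0.2879, 0.0459]
tcp_rot: [-3.14, 0.068, -0.002]
wrist_force: [0.6, -0.7, 0.2]
width: 1.001
grip_force: 0.0
```

```bash
python3 - <<'E'
from h import *
c,p=avg(4); go2(p,.439,.2865,.045); print(readout.read_state()["wrist_force"])
cv2.imwrite('pics/g18.png',cv2.resize(c['color'][230:340,190:330],None,fx=4,fy=4,interpolation=2))
E
```

```text
avg [0.4392 0.2882 0.0464] sd [0.0001 0.     0.0001]
delta -0.0002 0.0017 0.0014
[-0.28076545 -0.21686595  0.17222997]
```

View pics/g18.png

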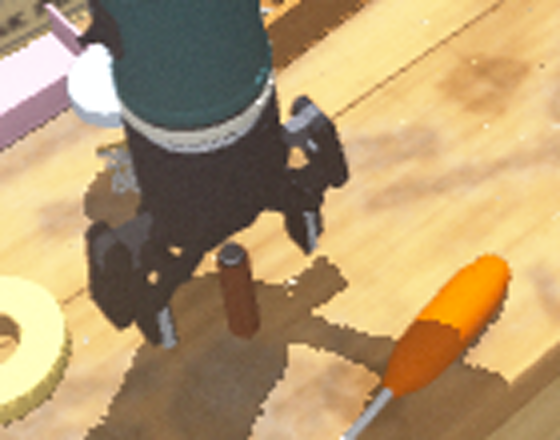

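The drum stands midway between the fingers, at (238,290) in the crop. I'm lowering slightly and closing gradually.

Request:
{"api": "jog_arm", "payload": {"deltas": [0, 0.002, 0.005, 0, 0, 0, 0.4, 0, 0.002, 0.005, 0, 0, 0, 0.1, 0, 0.002, 0.005, 0, 0, 0, -0.2, 0, 0.002, 0.005, 0, 0, 0, -0.4, 0, 0.002, 0.005, 0, 0, 0, -0.45, 0, 0.002, 0.005, 0, 0, 0, -0.5, 0, 0.002, 0.005, 0, 0, 0, -0.54, 0, 0.002, 0.005, 0, 0, 0, -0.58], "squeeze": 25}}

```text
time: 27.9
tool_pos: [0.4381, 0.2855, 0.04]
tcp_rot: [3.141, -0.067, 0.0]
wrist_force: [0.5, -0.3, -0.1]
width: 0.21
grip_force: 0.9
```

Request:
{"api": "jog_arm", "payload": {"deltas": [0, 0, 0, 0, 0, 0, -0.62, 0, 0, 0, 0, 0, 0, -0.7, 0, 0, 0, 0, 0, 0, -1, 0, 0, 0, 0, 0, 0, -1, 0, 0, 0, 0, 0, 0, -1]}}

```text
time: 28.4
tool_pos: [0.4382, 0.2855, 0.0401]
tcp_rot: [-3.141, 0.067, -0.0]
wrist_force: [0.5, -0.2, 0.6]
width: 0.202
grip_force: 24.4
```

```bash
python3 - <<'E'
from h import *
c,p=avg(3); go2(p,.439,.2865,.041)
E
```

```text
avg [0.4382 0.2855 0.0401] sd [0. 0. 0.]
delta 0.0008 -0.001 -0.0009
```

Request:
{"api": "jog_arm", "payload": {"deltas": [0, 0, -0.01, 0, 0, 0, -1, 0, 0, -0.03, 0, 0, 0, -1, 0, 0, -0.06, 0, 0, 0, -1, 0, 0, -0.09, 0, 0, 0, -1, 0, 0, -0.12, 0, 0, 0, -1, 0, 0, -0.13, 0, 0, 0, -1]}}

```text
time: 29.15
tool_pos: [0.44, 0.2866, 0.1742]
tcp_rot: [-3.137, 0.067, -0.009]
wrist_force: [1.6, 0.3, -0.1]
width: 0.202
grip_force: 24.4
```

```bash
python3 - <<'E'
from h import *
c,p=avg(3); go2(p,.4179,-.2486,.17)
cv2.imwrite('pics/l18.png',cv2.resize(c['color'][190:320,200:330],None,fx=3.5,fy=3.5,interpolation=2))
E
```

```text
avg [0.4392 0.2862 0.1722] sd [0.0008 0.0005 0.0017]
delta 0.0021 0.5352 0.0022
```

View pics/l18.png

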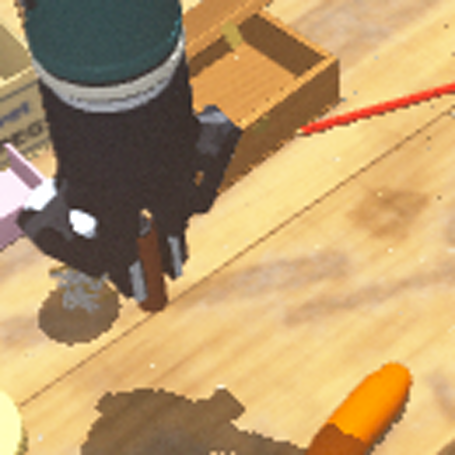

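The drum is held upright in the jaws, at (152,265) in the crop, and the jar is untouched. Carrying it to the last pad.

Request:
{"api": "jog_arm", "payload": {"deltas": [0, 0.015, 0, 0, 0, 0, -1, 0, 0.045, 0, 0, 0, 0, -1, 0, 0.08, 0, 0, 0, 0, -1, 0, 0.12, 0, 0, 0, 0, -1, 0.001, 0.16, 0, 0, 0, 0, -1, 0.001, 0.2, 0, 0, 0, 0, -1, 0.001, 0.24, 0, 0, 0, 0, -1, 0.001, 0.28, 0, 0, 0, 0, -1]}}

```text
time: 30.1
tool_pos: [0.4247, 0.0036, 0.1678]
tcp_rot: [3.141, -0.067, -0.006]
wrist_force: [0.6, 0.1, -1.0]
width: 0.203
grip_force: 24.5
```

Request:
{"api": "jog_arm", "payload": {"deltas": [0, 0.04, 0, 0, 0, 0, -1, 0, 0.08, 0, 0, 0, 0, -1, 0, 0.12, 0, 0, 0, 0, -1, 0, 0.16, 0, 0, 0, 0, -1, 0.001, 0.2, 0, 0, 0, 0, -1, 0.001, 0.23, 0, 0, 0, 0, -1, 0.001, 0.25, 0, 0, 0, 0, -1, 0.001, 0.25, 0, 0, 0, 0, -1]}}

```text
time: 30.9
tool_pos: [0.4153, -0.246, 0.1679]
tcp_rot: [-3.14, 0.073, 0.005]
wrist_force: [0.7, 0.3, -0.3]
width: 0.202
grip_force: 24.6
```

```bash
python3 - <<'E'
from h import *
c,p=avg(5); go2(p,.4179,-.2486,.055)
E
```

```text
avg [ 0.4159 -0.2434  0.1685] sd [0.0005 0.0006 0.0005]
delta 0.0022 0.0051 0.1135
```

Request:
{"api": "jog_arm", "payload": {"deltas": [0.001, 0.004, 0.02, 0, 0, 0, -1, 0.001, 0.004, 0.05, 0, 0, 0, -1, 0.001, 0.004, 0.08, 0, 0, 0, -1, 0.001, 0.004, 0.1, 0, 0, 0, -1, 0.001, 0.004, 0.108, 0, 0, 0, -1, 0.001, 0.004, 0.108, 0, 0, 0, -1, 0.001, 0.004, 0.108, 0, 0, 0, -1]}}

```text
time: 31.85
tool_pos: [0.4189, -0.2482, 0.0629]
tcp_rot: [3.14, -0.066, 0.002]
wrist_force: [-0.3, -0.1, -0.4]
width: 0.201
grip_force: 24.6
```

```bash
python3 - <<'E'
from h import *
c,p=avg(5); go2(p,.4179,-.2486,.055); print(readout.read_state()["wrist_force"])
E
```

```text
avg [ 0.4192 -0.2487  0.0634] sd [0.0001 0.0001 0.0001]
delta -0.0013 -0.0 0.0084
[-1.17603714  0.09977995 -0.88270087]
```

Request:
{"api": "jog_arm", "payload": {"deltas": [-0.001, 0, 0.002, 0, 0, 0, -1, -0.001, 0, 0.004, 0, 0, 0, -1, -0.001, 0, 0.006, 0, 0, 0, -1, -0.001, 0, 0.007, 0, 0, 0, -1, -0.001, 0, 0.008, 0, 0, 0, -1, -0.001, 0, 0.008, 0, 0, 0, -1]}}

```text
time: 32.7
tool_pos: [0.4171, -0.2481, 0.055]
tcp_rot: [-3.14, 0.067, 0.001]
wrist_force: [-3.8, 2.1, 10.0]
width: 0.203
grip_force: 25.5
```

```bash
python3 - <<'E'
from h import *
c,p=avg(2); go2(p,.4179,-.2486,.055); print(readout.read_state()["wrist_force"])
E
```

```text
avg [ 0.4171 -0.2481  0.055 ] sd [0. 0. 0.]
delta 0.0008 0.0005 0.0
[-3.73389916  1.2634186   9.82472182]
```

Contact at 10 N. I'm easing off, opening slowly, and retreating.

Request:
{"api": "jog_arm", "payload": {"deltas": [0, 0, -0.001, 0, 0, 0, -1, 0, 0, -0.001, 0, 0, 0, -0.5, 0, 0, -0.001, 0, 0, 0, -0.3, 0, 0, -0.001, 0, 0, 0, 0, 0, 0, -0.001, 0, 0, 0, 0.4, 0, 0, -0.001, 0, 0, 0, 0.7, 0, 0, -0.001, 0, 0, 0, 0.7, 0, 0, -0.02, 0, 0, 0, 0.7]}}

```text
time: 33.6
tool_pos: [0.415, -0.2467, 0.0718]
tcp_rot: [-3.138, 0.067, 0.008]
wrist_force: [0.0, 0.5, 0.1]
width: 0.847
grip_force: 0.0
```

Request:
{"api": "jog_arm", "payload": {"deltas": [0, 0, -0.03, 0, 0, 0, 0.7, 0, 0, -0.07, 0, 0, 0, 0.7, 0, 0, -0.12, 0, 0, 0, 0.7, 0, -0.05, -0.12, 0, 0, 0, 0.7, 0, -0.1, -0.12, 0, 0, 0, 0.7, 0, -0.15, -0.12, 0, 0, 0, 0.7, 0, -0.2, -0.12, 0, 0, 0, 0.7, 0, -0.25, -0.12, 0, 0, 0, 0.7]}}

```text
time: 34.4
tool_pos: [0.4276, 0.0034, 0.1943]
tcp_rot: [-3.141, 0.069, -0.002]
wrist_force: [1.2, 0.2, 0.2]
width: 0.849
grip_force: 0.0
```

```bash
python3 - <<'E'
from h import *
c,p=avg(3); t=read_camera('top')
for q,r in((.6396,-.2583),8),((.5658,-.2548),8),((.4918,-.2519),8),((.4179,-.2486),6): washer(t,*q,r=r)
cv2.imwrite('pics/end.png',np.hstack([cv2.resize(c['color'][110:290,200:440],None,fx=1.6,fy=1.6),cv2.resize(t['color'][140:284,180:420],None,fx=1.6,fy=2)]))
E
```

```text
avg [0.4276 0.0074 0.1942] sd [0.0001 0.0025 0.0001]
washer [ 14  14 155] [398.  169.3] [ 0.0025 -0.0003]
washer [ 11  12 104] [397.1 197.4] [0.0007 0.0002]
washer [ 8  9 59] [396.6 225.8] [-0.0003  0.0001]
washer [ 3  4 10] [396.2 253.5] [ 0.0017 -0.0008]
```

View pics/end.png

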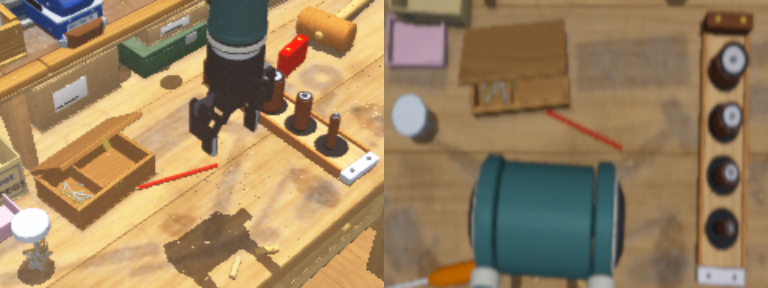

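All four drums stand upright on their pads, thickest at the tall block, at (728,60) down to (722,228) in the picture. Each is within 2.5 mm of its pad centre, and the jar is in place.

```bash
python3 -c "
from workcell import finish_job; print(finish_job())"
```

```text
the job is handed in; nothing more can be done
None
```

The job is handed in: all four drums stand upright on their pads in thickness order from the tall wooden block, each within about 2.5 mm of its pad centre, and the jar of screws still stands where it was.

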